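Open the sprung filter housing and take out the spent cartridge

TASK

Open the taller of the two metal filter housings: push its winged cap down against the spring, twist it anticlockwise (seen from above) past its catch, and lift it off. Stand the cap, wing up, flat on the floor of the grey tray beside the power supply lying there; then draw the white cartridge out of the housing and stand it, knob up, in the steel beaker without tipping the beaker. Leave the power supply where it is and do not topple the two glass vials.

Things in the scene. Friction and masses are not known exactly. Their poses are not given: they have to be found in the camera images.
- housing: Taller filter housing, fixed: upright aluminium cylinder, 66 mm in diameter (foot 72), rim at 150 mm. Origin at the centre of its foot, z up. Inside the rim a 6 mm lip with a 33 mm hole holds the cap's ears down; it has two gaps, 60 degrees wide, at the housing's own +x and -x, marked by two steel ribs on the outside. The bore below is 27 mm wide.
- housing_rim (a point): Centre of the taller housing's rim. Locked cap: its origin 11 mm below this point, its x turned 70 degrees clockwise (from above) from the housing's x, with a few degrees of play. Held 4 to 7 mm further down (the disc meets the rim at 7) it passes the catch; 70 degrees anticlockwise its x meets the housing's x (10 degrees off will do; a stop lies just beyond).
- follower (a joint): Spring-loaded plate under the cartridge inside the taller housing, m: 0 with the cap locked, about -0.007 with the cap pushed right down, about +0.042 when the cap is off (the cartridge then stands up by itself). It pushes up with 11.5 N at 0, 13 N fully pressed, 1 N at +0.042.
- cap: Loose cap of the taller housing, 200 g: black disc 60 mm in diameter, 8 thick, with an upright wing (bar) 56 long, 14 thick, 26 mm high across its top; below it a steel plug 30 mm in diameter, 18 long, with two ears at its foot (48 mm across). Origin at the centre of the plug's underside, z up, x along wing and ears. Top of the disc 26 mm above the origin.
- wing_top (a point): Centre of the top of the cap's wing, 52 mm above the cap's origin. With the ears at the gaps the spring lifts the cap; draw it straight up: it is clear of the housing once it has risen 15 mm from its locked height.
- cartridge: White filter cartridge with two steel bands inside the taller housing, 60 g: cylinder 24 mm in diameter and 80 mm long, with a plain knob 18 mm in diameter and 22 mm high on top; 102 mm overall. Origin at the centre of its underside, z along it towards the knob. Once the cap is off its top stands about 31 mm above the rim (knob and some of the body), leaning a little at most.
- cartridge_top (a point): Centre of the top of the cartridge's knob, 102 mm from its origin.
- short_housing: A shorter filter housing of the same make, fixed, with a cap like the other's that is not to be opened: 66 mm in diameter, rim at 100 mm, top of its wing at 141 mm. Origin at the centre of its foot.
- beaker: Loose open steel beaker, 300 g, mouth 72 mm in diameter, narrower towards the foot, wall 3 mm, floor 4 mm, 80 mm high. Origin at the centre of its underside, z up.
- tray: Shallow grey tray, fixed: 160 (its x) by 130 (its y) by 22 mm high, walls and floor 5 mm thick. Origin at the centre of its underside. The power supply lies at its -x end; the +x part is free.
- supply: Black plug-in power supply lying loose in the tray, 37 x 94 x 42 mm with its two pins, long side along its own y. Origin at the centre of its underside.
- vial_front: Glass vial with a screw cap, standing loose, 24 mm in diameter, 54 mm high. Origin at the centre of its underside.
- vial_back: A second such vial, 24 mm in diameter, 54 mm high. Origin at the centre of its underside.
There are look-alikes about, which are no part of the job. Leave any green look-alike of the cap alone.

How it is judged:
On the way, in this order (a step that is already met when the one before it is completed fails the run):
1. the cap is pushed down against its spring (value of joint follower below -0.003 m), for 0.05 s.
2. the cap is twisted free and lifted off the taller housing (z of cap in the frame of housing above 0.17 m), for 0.1 s.
3. the cap stands flat in the tray, wing up (x of cap in the frame of tray between -0.07 and 0.07 m and y of cap in the frame of tray between -0.06 and 0.06 m and z of cap in the frame of tray below 0.012 m and angle between cap's own z axis and vertical below 0.15 rad and linear speed of cap below 0.03 m/s), for 0.2 s.
4. the cartridge is drawn out of the housing (horizontal distance between cartridge and housing above 0.05 m), for 0.1 s.
5. the cartridge stands in the beaker (horizontal distance between cartridge and beaker below 0.032 m and z of cartridge in the frame of beaker below 0.025 m and angle between cartridge's own z axis and vertical below 0.7 rad and angle between beaker's own z axis and vertical below 0.1 rad), for 0.2 s.
At the end, for the whole second after the job is handed in: The cap rests wing up (within 0.15 rad) on the tray's floor, inside its walls; the cartridge stands knob up in the beaker (within 0.7 rad, its foot within 25 mm above the beaker's underside); the beaker is upright within 0.1 rad; all is released and at rest (all of step 3 and all of step 5 and linear speed of each of cartridge, beaker below 0.03 m/s); the robot touches nothing.
It fails at once if the power supply is shifted more than 25 mm (distance of supply from where it was at the start of the episode above 0.025 m).
It fails at once if a vial is toppled (angle between any of vial_front, vial_back's own z axis and vertical above 0.6 rad).
It fails at once if the beaker is tipped (angle between beaker's own z axis and vertical above 0.4 rad).
It also fails if it takes over 62 s, if anything falls off the work surface, if the arm or the gripper's body presses on something with over 40 N, if the wrist force passes 120 N, or if a joint passes its speed limit or range.

ROBOT

A 7-joint arm with a two-finger parallel gripper is mounted at the origin on a cart in front of the work surface, level with it; the furniture and walls round the work are solid. World frame = base frame: x ahead of the robot, y to its left, z up, the work surface at z = 0. Lengths are in m, angles in rad, forces in N, time in s.
With the tool pointing down it reaches from about 0.425 to 0.925 m from the base axis. Payload 6.8 kg.
Tool frame: the origin (TCP) lies on the centre line of the jaws, within the pads' length; the fingertips stand 8 mm ahead of it and the grasp point (between the pads) lies 11 mm behind it (r.finger_overhang is the distance from the TCP to the fingertips, in m); x points along the fingers, z is the direction in which the jaws open and shut, and the axes are right-handed (so a half turn about x gives the same grasp; the last joint's range is limited). The gripper opens to 85 mm and grips with 20 to 120 N. Pads are 22 mm wide; open, the fingers measure 114 mm over their backs; the gripper's body (76 mm by 85 mm) begins 54 mm behind the grasp point. The pads swing forward as they close: fully open they stand 13 mm farther back than shut.
Start: joints at [-1.269, 0.477, 0.022, 1.555, -0.011, 1.109, -0.083], TCP at [0.269, 0.619, 0.239] pointing down, gripper open.
Joint ranges: [-2.96, 2.96], [-0.34, 2.1], [-1.41, 1.46], [0.24, 2.44], [-1.37, 4.51], [0.17, 1.92], [-2.96, 2.96]. Speed limits (rad/s): [2.39, 2.39, 3.14, 3.14, 3.14, 3.14, 3.14].

INTERFACE

Orientations are given as a rotation vector (axis times angle).
In Python, from bench import r gives the robot as it stands. The module is installed in compiled form; this text tells all that it offers.
- The arm moves only by the tool play_rows, never from a script. Its argument "plan" is a list of rows, each a list of 5 numbers: the opening, from -1 (shut) to 1 (fully open), then the shift along the world's x, y, z in m, then the turn about the world's z in rad. A call has 1 to 10 rows; each row is the pose to reach, as a shift and turn from the pose commanded when the call began; what a row does not reach only later rows make up. A row lasts 1/10 s, in which the tool goes at most 50 mm and 8.59 degrees, less where a joint would pass 70% of its speed; a pose out of reach is approached as far as the arm can. A call with a gripper value outside its range is refused whole. The fingers move at their own pace and stop on an object; "force" is the grip in N (left out, the last holds). Time passes only in rows, so rows that repeat a pose let the fingers close. It gives the time, the measured TCP pose, the force and the opening at its end, in the units of the state.
- r.get_obs(): the state, without advancing time (a new reading comes with each control period).
- r.grab_frame(name): name is "scene" or "top" or "wrist"; returns a dict with "pixels" (400x640x3 uint8, blue, green, red), "z_map" (400x640 float32, m along the optical axis (not along the pixel's ray), 0 where there is no reading), "vfov" (degrees; the focal length in pixels is half the picture's height over the tangent of half this angle, whatever the lens; pixels are square), "cx", "cy" (the principal point, pixels), "R" (3x3) and "t" (3): a world point X has camera coordinates R X + t; the wrist camera has in their place "tool_from_camera" (4x4, takes a point from camera to tool coordinates, whose origin is the TCP and whose axes are the tool frame's). Camera axes: x right, y down, z forward; pixel columns grow to the right and rows downward; lengths in m; the calibration is good to about 2 mm. A picture is of the moment at which its call begins: read the wrist's pose just before it.
- r.hand_in(): hands the job in, once; it reports no verdict.
Trained networks look in a picture, given as the dict that the camera call returned (one of the last four; its "shot" number tells which), for a name from the list of things; names that differ only in an ending like _2 or _b are one class to them, and where a whole thing is asked for, a point or a joint stands for the part that bears it (a point fixed in the world has none). Each returns a list of dicts, best first, with "conf" (0 to 1); they miss things now and then, are a little off and sometimes report something else, mostly with a low value. They report only what shows in the picture. A call takes as long as a camera call. They do not tell look-alikes from the thing itself.
- r.outline_of(picture, label): "mask" (400x640 bool, what is visible of it) and "bbox" ([left, top, right, bottom] as shares, 0 to 1, of the picture: columns of its width, rows of its height, round what is visible of it).
- r.pinpoint(picture, label): "position" ([column, row] as shares, 0 to 1, of the picture: columns of its width, rows of its height: a listed point, or the origin of a listed thing).
The state is a dict: "clock": time; "joints": joint angles; "qvel": joint speeds; "tau": joint torques, N m; "tcp_pos": TCP position; "orientation": TCP orientation; "contact_force": force on the tool from outside, world axes, zero at the start; "moment": the same for the moment, N m; "grip_width": finger opening in m.
Only numpy, scipy, OpenCV 4.12 (cv2) and the standard library are available. Lean on these libraries where they do the work, as an engineer would, in place of code of your own. Each camera call takes 0.05 s, during which the arm holds its last target.

## Working session

There is one attempt and no reset: what is moved stays moved. The work goes in short steps, Python scripts to look and compute and a tool call to move; the robot and the scene stay as the last step left them, time stands still between calls to the robot, and variables do not carry over. Pictures are saved under pics/ and viewed, and the job is handed in when it is done.

Besides the shell and the picture viewer there is one more tool, called after "Emit:" as a command line: name --pt "numbers of a row" for each row, then --argument value for the rest. play_rows: Moves the arm, as the interface text tells. Its arguments: {"type":"object","properties":{"plan":{"type":"array","items":{"type":"array","items":{"type":"number"}}},"force":{"type":"number"}},"required":["plan"]}

```bash
mkdir -p pics; cat > h.py <<'E'
from bench import r
import numpy as np, cv2
from scipy.spatial.transform import Rotation as Ro
def f_of(p): return 200/np.tan(np.radians(p["vfov"])/2)
def cam2world(p,obs=None):
    if "R" in p:
        R=np.array(p["R"]);t=np.array(p["t"]);return R.T,-R.T@t
    T=np.array(p["tool_from_camera"]);Rt=Ro.from_rotvec(obs["orientation"]).as_matrix()
    return Rt@T[:3,:3],Rt@T[:3,3]+np.array(obs["tcp_pos"])
def pts(p,obs=None):
    f=f_of(p);z=p["z_map"];v,u=np.mgrid[0:400,0:640]
    c=np.stack([(u-p["cx"])/f*z,(v-p["cy"])/f*z,z],-1)
    A,b=cam2world(p,obs);return c@A.T+b
def ray_at_z(p,u,v,zw,obs=None):
    f=f_of(p);A,b=cam2world(p,obs);d=A@np.array([(u-p["cx"])/f,(v-p["cy"])/f,1]);return b+d*(zw-b[2])/d[2]
E
python3 - <<'E'
from h import *
o=r.get_obs();print({k:np.round(v,3) for k,v in o.items()}, r.finger_overhang)
for n in["scene","top","wrist"]:
    p=r.grab_frame(n);cv2.imwrite(f"pics/{n}0.png",p["pixels"])
    if n!="wrist":print(n,np.round(cam2world(p)[1],3))
    for l in["housing","housing_rim","cap","wing_top","short_housing","beaker","tray","supply","vial_front","cartridge"]:
        q=r.pinpoint(p,l);print(n,l,[(round(x["conf"],2),int(x["position"][0]*640),int(x["position"][1]*400)) for x in q])
E
```

```text
{'clock': np.float64(0.0), 'joints': array([-1.269,  0.478,  0.022,  1.556, -0.012,  1.109, -0.083]), 'qvel': array([ 0.001,  0.   , -0.001,  0.002,  0.001,  0.001, -0.001]), 'tau': array([ 0.0000e+00, -5.9646e+01,  1.6080e+00, -2.8119e+01,  1.2000e-02,
        9.0000e-03,  0.0000e+00]), 'tcp_pos': array([0.269, 0.619, 0.238]), 'orientation': array([-0.903,  1.377,  0.902]), 'contact_force': array([ 0.189, -0.051,  0.003]), 'moment': array([-0.025, -0.016, -0.026]), 'grip_width': np.float64(0.085)} 0.008
scene [-0.257 -0.56   0.901]
scene housing [(0.76, 346, 246)]
scene housing_rim [(0.83, 349, 211)]
scene cap [(0.65, 348, 216), (0.6, 422, 339)]
scene wing_top [(0.6, 421, 323), (0.54, 350, 201), (0.43, 350, 211)]
scene short_housing [(0.68, 380, 275)]
scene beaker [(0.73, 436, 296)]
scene tray [(0.91, 238, 195)]
scene supply [(0.67, 232, 201)]
scene vial_front [(0.52, 347, 286), (0.47, 347, 214)]
scene cartridge []
top [ 0.397 -0.006  1.443]
top housing [(0.62, 360, 191)]
top housing_rim [(0.67, 361, 190), (0.26, 382, 232)]
top cap [(0.62, 363, 189), (0.61, 451, 234)]
top wing_top [(0.82, 361, 183), (0.73, 452, 233)]
top short_housing [(0.9, 401, 201), (0.65, 359, 188), (0.41, 228, 205)]
top beaker [(0.71, 439, 193), (0.54, 363, 187)]
top tray [(0.69, 398, 204), (0.67, 224, 189)]
top supply [(0.53, 440, 195)]
top vial_front [(0.6, 381, 229)]
top cartridge [(0.55, 383, 228)]
wrist housing []
wrist housing_rim []
wrist cap []
wrist wing_top []
wrist short_housing []
wrist beaker []
wrist tray []
wrist supply []
wrist vial_front []
wrist cartridge []
```

```bash
python3 - <<'E'
import cv2
a=cv2.imread("pics/scene0.png");b=cv2.imread("pics/top0.png")
cv2.imwrite("pics/s1.png",cv2.resize(a[150:400,190:520],None,fx=2.4,fy=2.4,interpolation=cv2.INTER_CUBIC))
cv2.imwrite("pics/t1.png",cv2.resize(b[100:300,170:490],None,fx=2.5,fy=2.5,interpolation=cv2.INTER_CUBIC))
E
```

```text
(no output)
```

View pics/s1.png

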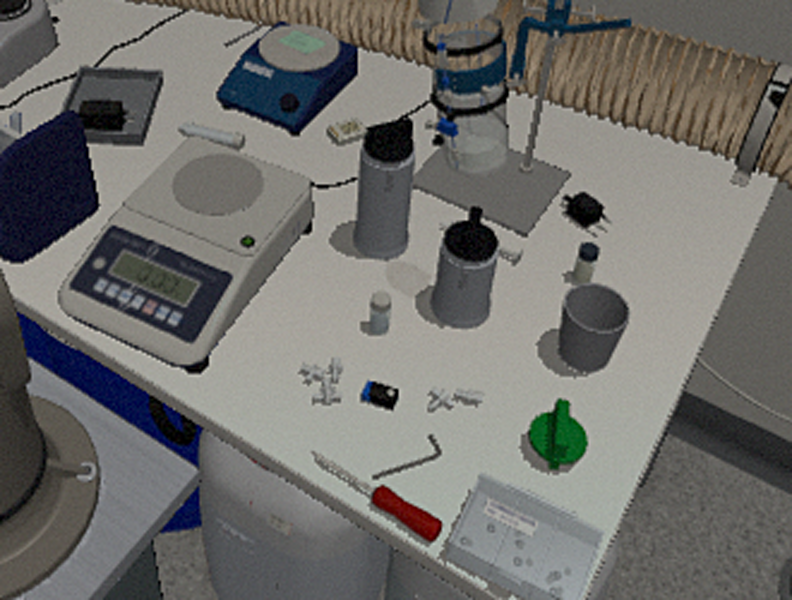

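View pics/t1.png

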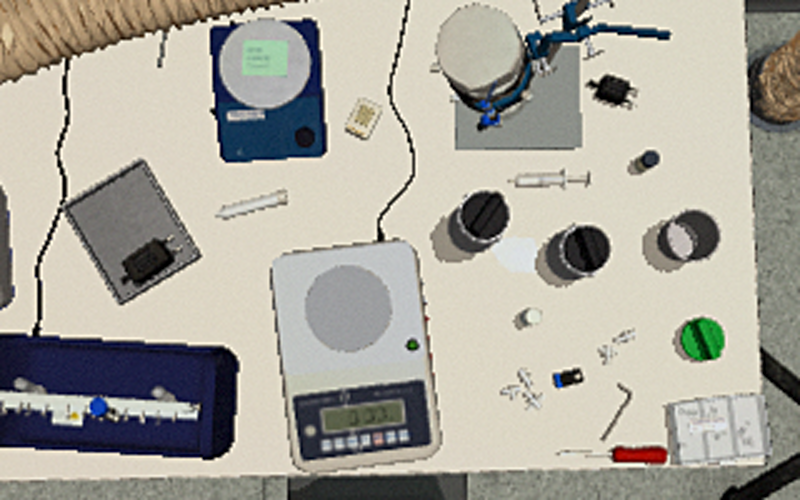

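View pics/top0.png

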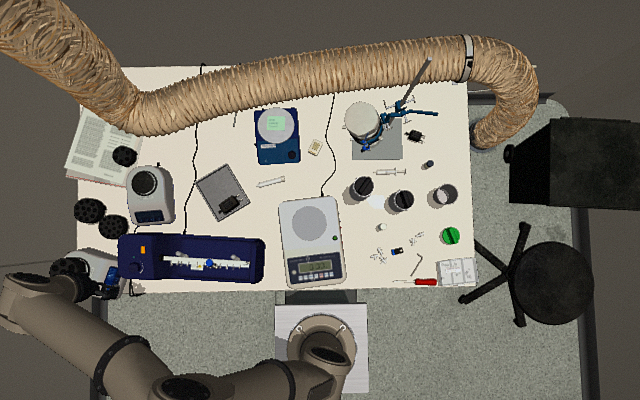

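The top view shows the tall housing at about (361,188) and the short one at (401,201). The tray with the supply is at (222,191), the beaker at (445,195), and the vials at (428,163) and (381,227). The green look-alike cap at (451,235) is to be left alone. Next I measure from depth.

```bash
python3 - <<'E'
from h import *
np.set_printoptions(precision=4,suppress=True)
for n in["top","scene"]:
    p=r.grab_frame(n);P=pts(p);print(n,"f",f_of(p))
    def rep(name,m):
        if m.sum()<4:print(name,"none",m.sum());return
        q=P[m];print(name,m.sum(),"mean",q.mean(0),"med",np.median(q,0),"min",q.min(0),"max",q.max(0))
        hull=q[:,:2].astype(np.float32);print("   circle",cv2.minEnclosingCircle(hull),"rect",cv2.minAreaRect(hull))
    X,Y,Z=P[...,0],P[...,1],P[...,2]
    # table check
    if n=="top": reg=lambda u0,v0,u1,v1:(lambda M:(M.__setitem__((slice(v0,v1),slice(u0,u1)),True),M)[1])(np.zeros((400,640),bool))
    if n=="top":
        rep("wing",reg(340,170,378,208)&(Z>.18)&(Z<.21))
        rep("disc",reg(340,170,378,208)&(Z>.155)&(Z<.175))
        rep("shortwing",reg(385,185,418,220)&(Z>.13)&(Z<.15))
        rep("shortdisc",reg(385,185,418,220)&(Z>.105)&(Z<.125))
        rep("beaker",reg(425,175,465,210)&(Z>.07)&(Z<.09))
        rep("vb",reg(420,155,436,172)&(Z>.045)&(Z<.065))
        rep("vf",reg(374,220,392,236)&(Z>.045)&(Z<.065))
        rep("traywall",reg(190,158,252,224)&(Z>.017)&(Z<.028))
        rep("supply",reg(190,158,252,224)&(Z>.031)&(Z<.06))
        t=reg(260,150,270,250);print("tableZ",np.median(Z[250:280,380:440]))
        for v in range(176,206,3):print((Z[v,346:380:2]*1000).astype(int))
        np.save("/tmp/top.npy",P)
    else:
        g=dict(shape=None)
        def box(c,rad,z0,z1):return (np.hypot(X-c[0],Y-c[1])<rad)&(Z>z0)&(Z<z1)
        T=np.load("/tmp/top.npy")
        W=T[170:208,340:378];W=W[(W[...,2]>.155)&(W[...,2]<.175)].mean(0)
        rep("wing s",box(W,.06,.18,.21));rep("disc s",box(W,.06,.155,.175))
E
```

```text
top f 413.87630217975516
wing 84 mean [ 0.538  -0.1428  0.1902] med [ 0.5374 -0.1417  0.1907] min [ 0.5132 -0.1633  0.1802] max [ 0.5647 -0.1235  0.195 ]
   circle ((0.5389981269836426, -0.14354220032691956), 0.028174936771392822) rect ((0.5387710928916931, -0.1436198502779007), (0.013414722867310047, 0.05542425438761711), 55.62263870239258)
disc 204 mean [ 0.5381 -0.1429  0.1649] med [ 0.5371 -0.1419  0.1647] min [ 0.511  -0.1733  0.1552] max [ 0.5681 -0.114   0.1722]
   circle ((0.5393107533454895, -0.1438630372285843), 0.030413949862122536) rect ((0.5373386144638062, -0.14248299598693848), (0.05852940306067467, 0.05563344806432724), 55.432674407958984)
shortwing 84 mean [ 0.4976 -0.2789  0.1401] med [ 0.4974 -0.2788  0.1405] min [ 0.4708 -0.2949  0.1315] max [ 0.5245 -0.266   0.1463]
   circle ((0.4981907606124878, -0.27872878313064575), 0.027789760380983353) rect ((0.4982597529888153, -0.2787761688232422), (0.05519583821296692, 0.014523866586387157), 21.1518611907959)
shortdisc 177 mean [ 0.4977 -0.2769  0.1152] med [ 0.4975 -0.2712  0.115 ] min [ 0.4688 -0.3072  0.109 ] max [ 0.
[... 2475 characters left out ...]
1  1 -4  2  3 -2  0 -1 -3  2  0]
scene f 405.6314893412988
wing s 104 mean [ 0.5356 -0.145   0.188 ] med [ 0.535 -0.145  0.189] min [ 0.5128 -0.1638  0.18  ] max [ 0.5617 -0.125   0.1938]
   circle ((0.537446916103363, -0.14268450438976288), 0.027448834851384163) rect ((0.5370723009109497, -0.14312487840652466), (0.0174405574798584, 0.054512426257133484), 56.191585540771484)
disc s 180 mean [ 0.5278 -0.151   0.1651] med [ 0.5259 -0.1534  0.1646] min [ 0.5087 -0.1718  0.1557] max [ 0.5592 -0.1142  0.1747]
   circle ((0.5352147817611694, -0.14419624209403992), 0.030095569789409637) rect ((0.5284102559089661, -0.14726588129997253), (0.04036422446370125, 0.057433027774095535), 28.05819320678711)
```

```bash
python3 - <<'E'
from h import *
np.set_printoptions(precision=3,suppress=True)
o=r.get_obs();M=Ro.from_rotvec(o["orientation"]).as_matrix();print(M,"jaw yaw",np.degrees(np.arctan2(M[1,2],M[0,2])))
p=r.grab_frame("top");P=pts(p);s=r.grab_frame("scene");Q=pts(s)
A=np.vstack([P.reshape(-1,3)[p["z_map"].ravel()>0],Q.reshape(-1,3)[s["z_map"].ravel()>0]])
# max height grid 4cm, x .3-.95, y .5..-.6
print("y",np.arange(.5,-.6,-.05))
for x in np.arange(.85,.35,-.05):
    row=[]
    for y in np.arange(.5,-.6,-.05):
        m=(abs(A[:,0]-x)<.025)&(abs(A[:,1]-y)<.025);row.append(int(1000*np.percentile(A[m,2],97)) if m.sum()>3 else -1)
    print("%.2f"%x,row)
E
```

```text
[[ 0.    -0.917  0.398]
 [ 0.     0.398  0.917]
 [-1.    -0.     0.   ]] jaw yaw 66.52090286242431
y [ 0.5   0.45  0.4   0.35  0.3   0.25  0.2   0.15  0.1   0.05  0.   -0.05
 -0.1  -0.15 -0.2  -0.25 -0.3  -0.35 -0.4  -0.45 -0.5  -0.55]
0.85 [691, 155, 156, 156, 154, 152, 148, 144, 140, 134, 126, 117, 107, 100, 77, 4, 4, 5, 4, 4, 5, 4]
0.80 [768, 153, 147, 142, 132, 121, 101, 77, 75, 63, 5, 7, 7, -1, 85, 14, 274, 3, 4, 5, 5, 3]
0.75 [798, 131, 108, 4, 5, 5, 75, 80, 77, 64, 5, 6, 298, 307, 267, 578, 294, 37, 5, 5, 4, 3]
0.70 [5, 7, 9, 5, 5, 5, 70, 75, 74, 60, 17, 8, 296, 305, 265, 261, 296, 306, 5, 4, 5, 4]
0.65 [5, 10, 5, 20, 20, 5, 46, 46, 55, 40, 11, 9, 292, 292, 30, 13, 12, 6, 54, 4, 4, 4]
0.60 [82, 7, 23, 22, 24, 5, 5, 19, 17, 5, 4, 12, 5, 5, 17, 20, 13, 28, 54, 4, 4, 3]
0.55 [84, 9, 22, 10, 20, 24, 18, 16, 5, 5, 36, 6, 165, 192, 120, 86, 5, 4, 79, 79, 4, 3]
0.50 [80, 6, 22, 47, 50, 30, 5, 77, 81, 93, 91, 79, 150, 186, 4, 140, 142, 4, 79, 79, 3, 3]
0.45 [61, 18, 5, 25, 42, 5, 5, 77, 92, 95, 95, 80, 4, 3, 4, 100, 129, 4, 4, 4, 4, 3]
0.40 [163, 44, 43, 43, 42, 41, 36, 63, 91, 95, 94, 80, 33, 5, 54, 29, 4, 14, 4, 53, 24, 3]
```

Emit:
play_rows --pt "1 0 0 0.05 -0.15" --pt "1 0.02 -0.02 0.1 -0.3" --pt "1 0.04 -0.06 0.13 -0.45" --pt "1 0.055 -0.1 0.14 -0.6" --pt "1 0.07 -0.145 0.15 -0.75" --pt "1 0.085 -0.19 0.15 -0.9" --pt "1 0.1 -0.235 0.15 -1.05" --pt "1 0.115 -0.28 0.15 -1.2" --pt "1 0.13 -0.325 0.15 -1.35" --pt "1 0.145 -0.37 0.15 -1.5"

```text
clock: 2.85
tcp_pos: [0.4142, 0.2471, 0.3896]
orientation: [0.272, 1.554, -0.27]
contact_force: [0.2, 0.2, 0.8]
grip_width: 0.0855
```

```bash
python3 - <<'E'
from h import *
np.set_printoptions(precision=3,suppress=True)
o=r.get_obs();M=Ro.from_rotvec(o["orientation"]).as_matrix();print(o["clock"],o["joints"],o["tcp_pos"],"jaw yaw",np.degrees(np.arctan2(M[1,2],M[0,2])))
E
```

```text
2.85 [-1.068  0.019  0.413  1.811 -0.009  1.312 -0.998] [0.414 0.247 0.39 ] jaw yaw -19.771960071512606
```

Emit:
play_rows --pt "1 0.015 -0.045 0 -0.15" --pt "1 0.03 -0.09 0 -0.3" --pt "1 0.045 -0.14 0 -0.45" --pt "1 0.06 -0.185 0 -0.6" --pt "1 0.075 -0.23 0 -0.75" --pt "1 0.09 -0.275 0 -0.9" --pt "1 0.105 -0.32 0 -1.05" --pt "1 0.115 -0.36 0 -1.2" --pt "1 0.124 -0.39 -0.02 -1.35" --pt "1 0.124 -0.39 -0.05 -1.5"

```text
clock: 3.85
tcp_pos: [0.5389, -0.1467, 0.3407]
orientation: [1.414, 1.057, -1.41]
contact_force: [0.4, -0.1, -0.9]
grip_width: 0.0854
```

Emit:
play_rows --pt "1 0 0 -0.03 -0.15" --pt "1 0 0 -0.06 -0.3" --pt "1 0 0 -0.06 -0.325" --pt "1 0 0 -0.06 -0.325"

```text
clock: 4.25
tcp_pos: [0.5381, -0.1409, 0.2799]
orientation: [1.629, 0.869, -1.63]
contact_force: [0.1, 0.8, -0.2]
grip_width: 0.0857
```

```bash
python3 - <<'E'
from h import *
np.set_printoptions(precision=4,suppress=True)
o=r.get_obs();M=Ro.from_rotvec(o["orientation"]).as_matrix();print(o["clock"],o["joints"],o["tcp_pos"],"jaw yaw",np.degrees(np.arctan2(M[1,2],M[0,2])))
p=r.grab_frame("wrist");cv2.imwrite("pics/w1.png",p["pixels"])
P=pts(p,o);X,Y,Z=P[...,0],P[...,1],P[...,2]
near=np.hypot(X-.538,Y+.143)<.045
for n,a,b in[("wing",.183,.2),("disc",.158,.172),("rim",.14,.154)]:
    m=near&(Z>a)&(Z<b)
    if m.sum()>5:
        q=P[m];h=q[:,:2].astype(np.float32);print(n,m.sum(),q.mean(0),np.median(q[:,2]),cv2.minEnclosingCircle(h),cv2.minAreaRect(h))
for l in["wing_top","housing_rim","cap"]:
    print(l,[(x["conf"],np.array(x["position"])*[640,400],ray_at_z(p,x["position"][0]*640,x["position"][1]*400,.191 if l[0]=="w" else .15,o)) for x in r.pinpoint(p,l)])
E
```

```text
4.25 [-0.589   0.3381  0.9351  1.8386 -0.3009  1.1158 -1.7076] [ 0.5381 -0.1409  0.2799] jaw yaw -123.83154576394627
wing 1487 [ 0.5415 -0.1461  0.1902] 0.1903853486280929 ((0.5399935245513916, -0.14473411440849304), 0.02811756357550621) ((0.5396395325660706, -0.14520588517189026), (0.013739531859755516, 0.05568503960967064), 55.85919952392578)
disc 3172 [ 0.5418 -0.146   0.1646] 0.16466771884753437 ((0.539548397064209, -0.144662007689476), 0.03008241206407547) ((0.540211021900177, -0.145292729139328), (0.058841150254011154, 0.057982590049505234), 53.16172409057617)
rim 825 [ 0.557  -0.1554  0.1485] 0.14934868732069262 ((0.5399727821350098, -0.14512526988983154), 0.03596873581409454) ((0.5473292469978333, -0.15048842132091522), (0.06896688044071198, 0.0462908037006855), 53.9062385559082)
wing_top [(0.61, array([315.584, 203.4  ]), array([ 0.5428, -0.1438,  0.191 ]))]
housing_rim []
cap [(0.96, array([318.912, 182.32 ]), array([ 0.5441, -0.1477,  0.15  ]))]
```

View pics/w1.png

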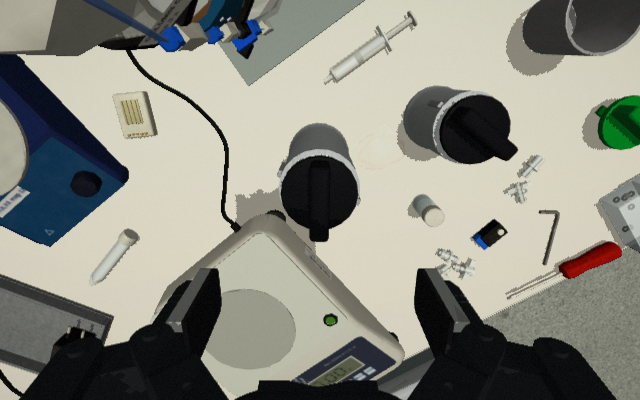

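Three caps are in view: tall black (319,190), short black (475,130) and green (620,122). The first has its rim measured at z = 0.149 and its wing top at 0.190, which fits the taller housing. I'll confirm it in a crop.

```bash
python3 -c "
import cv2
a=cv2.imread('pics/w1.png');cv2.imwrite('pics/w1c.png',cv2.resize(a[80:260,230:540],None,fx=2.5,fy=2.5))"
```

```text
(no output)
```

View pics/w1c.png

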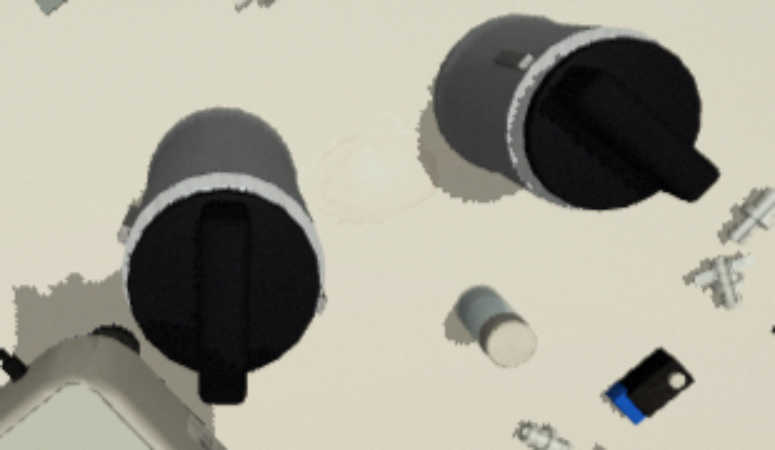

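The left one is the tall housing with its ribs at about ±70° to the wing, which is the expected locked state. Descending and gripping.

Emit:
play_rows --pt "1 0.0016 -0.004 -0.03 0" --pt "1 0.0016 -0.004 -0.07 0" --pt "1 0.0016 -0.004 -0.1 0" --pt "1 0.0016 -0.004 -0.104 0" --pt "-1 0.0016 -0.004 -0.104 0" --pt "-1 0.0016 -0.004 -0.104 0" --pt "-1 0.0016 -0.004 -0.104 0" --pt "-1 0.0016 -0.004 -0.104 0" --pt "-1 0.0016 -0.004 -0.104 0" --pt "-1 0.0016 -0.004 -0.104 0" --force 70

```text
clock: 5.45
tcp_pos: [0.5404, -0.1449, 0.1763]
orientation: [1.633, 0.867, -1.629]
contact_force: [-0.3, 1.0, 6.3]
grip_width: 0.0122
```

Emit:
play_rows --pt "-1 0 0 -0.003 0" --pt "-1 0 0 -0.006 0" --pt "-1 0 0 -0.007 0" --pt "-1 0 0 -0.007 0" --pt "-1 0 0 -0.007 0"

```text
clock: 5.95
tcp_pos: [0.5409, -0.1452, 0.1699]
orientation: [1.633, 0.866, -1.628]
contact_force: [0.3, 1.2, 9.8]
grip_width: 0.0124
```

Emit:
play_rows --pt "-1 0 0 0 0.12" --pt "-1 0 0 0 0.24" --pt "-1 0 0 0 0.36" --pt "-1 0 0 0 0.48" --pt "-1 0 0 0 0.6" --pt "-1 0 0 0 0.72" --pt "-1 0 0 0 0.84" --pt "-1 0 0 0 0.96" --pt "-1 0 0 0 1.08" --pt "-1 0 0 0 1.2"

```text
clock: 6.95
tcp_pos: [0.5406, -0.1439, 0.1698]
orientation: [0.749, 1.437, -0.746]
contact_force: [-1.8, 4.5, 9.2]
grip_width: 0.0128
```

Emit:
play_rows --pt "-1 0 0 0 0.02" --pt "-1 0 0 0 0.02"

```text
clock: 7.15
tcp_pos: [0.5406, -0.1439, 0.1698]
orientation: [0.738, 1.441, -0.733]
contact_force: [-2.9, 4.1, 9.5]
grip_width: 0.0127
```

```bash
python3 - <<'E'
from h import *
np.set_printoptions(precision=4,suppress=True)
o=r.get_obs();M=Ro.from_rotvec(o["orientation"]).as_matrix();print(o["clock"],o["joints"],o["tcp_pos"],o["contact_force"],o["moment"],"jaw yaw",np.degrees(np.arctan2(M[1,2],M[0,2])),"width",o["grip_width"])
p=r.grab_frame("wrist");cv2.imwrite("pics/w2.png",p["pixels"])
E
```

```text
7.15 [-0.2534  0.3996  0.5133  1.9312 -0.2553  0.8723 -0.5515] [ 0.5406 -0.1439  0.1698] [-2.9434  4.1108  9.5206] [ 0.8385  0.4064 -0.1046] jaw yaw -54.02841768352595 width 0.012658140891784726
```

View pics/w2.png

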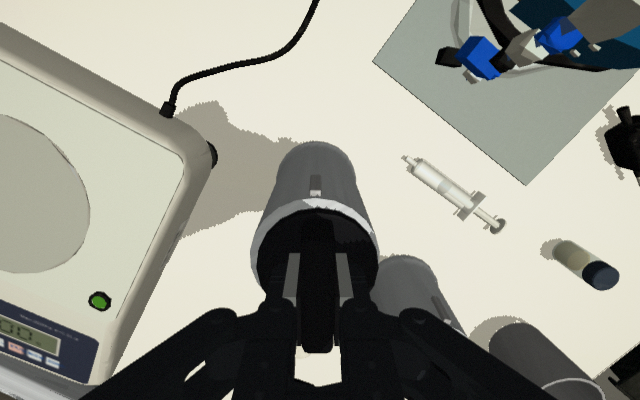

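The image shows the wing between the pads at (317,285), in line with the rib at (315,188), so the ears are at the gaps. Lifting.

Emit:
play_rows --pt "-1 0 0 0.008 0" --pt "-1 0 0 0.016 0" --pt "-1 0 0 0.025 0" --pt "-1 0 0 0.04 0" --pt "-1 0 0 0.07 0" --pt "-1 0 0 0.1 0" --pt "-1 0 0 0.13 0" --pt "-1 0 0 0.13 0"

```text
clock: 8.0
tcp_pos: [0.5408, -0.1464, 0.3021]
orientation: [0.738, 1.436, -0.735]
contact_force: [0.4, -0.1, -1.8]
grip_width: 0.0125
```

```bash
python3 - <<'E'
from h import *
np.set_printoptions(precision=4,suppress=True)
o=r.get_obs();print(o["clock"],o["tcp_pos"],o["contact_force"],o["grip_width"])
p=r.grab_frame("wrist");cv2.imwrite("pics/w3.png",p["pixels"])
p=r.grab_frame("scene");cv2.imwrite("pics/s3.png",cv2.resize(p["pixels"][100:300,190:510],None,fx=2.5,fy=2.5))
E
```

```text
8.0 [ 0.5408 -0.1464  0.3021] [ 0.4277 -0.1315 -1.8226] 0.01250409043334021
```

View pics/s3.png

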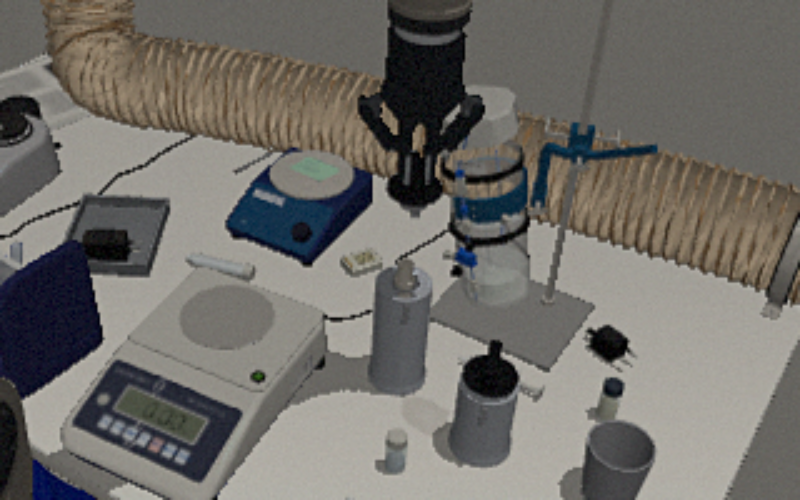

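View pics/w3.png

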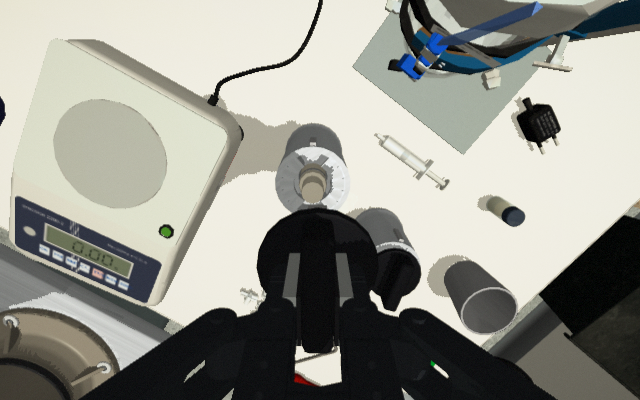

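The cap is held and clear of the housing, and the knob stands up in it at (312,187). Moving to the free +x part of the tray.

Emit:
play_rows --pt "-1 0.002 0.04 0 -0.01" --pt "-1 0.005 0.09 0 -0.02" --pt "-1 0.008 0.14 0 -0.03" --pt "-1 0.011 0.19 0 -0.04" --pt "-1 0.014 0.24 0 -0.05" --pt "-1 0.017 0.29 0 -0.06" --pt "-1 0.02 0.34 -0.02 -0.07" --pt "-1 0.023 0.39 -0.05 -0.08" --pt "-1 0.026 0.44 -0.08 -0.09" --pt "-1 0.03 0.493 -0.11 -0.1"

```text
clock: 9.1
tcp_pos: [0.5662, 0.3209, 0.2009]
orientation: [0.811, 1.415, -0.817]
contact_force: [0.1, 0.9, -1.7]
grip_width: 0.0124
```

Emit:
play_rows --pt "-1 0 0 -0.03 0" --pt "-1 0 0 -0.06 0" --pt "-1 0 0 -0.06 0" --pt "-1 0 0 -0.06 0"

```text
clock: 9.5
tcp_pos: [0.5668, 0.3192, 0.1431]
orientation: [0.811, 1.414, -0.816]
contact_force: [0.9, -0.1, -1.4]
grip_width: 0.0127
```

```bash
python3 - <<'E'
from h import *
np.set_printoptions(precision=4,suppress=True)
o=r.get_obs();M=Ro.from_rotvec(o["orientation"]).as_matrix();print(o["clock"],o["joints"],o["tcp_pos"],o["contact_force"],"yaw",np.degrees(np.arctan2(M[1,2],M[0,2])),M[:,0])
p=r.grab_frame("wrist");cv2.imwrite("pics/w4.png",p["pixels"])
P=pts(p,o);Z=P[...,2]
D=P[215:245,270:300].reshape(-1,3);print("disc z pct",np.percentile(D[:,2],[5,25,50,75,95]))
n=(p["pixels"].max(2)<60)&(Z>.07)&(Z<.11)
q=P[n];print(n.sum(),cv2.minEnclosingCircle(q[:,:2].astype(np.float32)),np.median(q[:,2]))
p=r.grab_frame("scene");cv2.imwrite("pics/s4.png",cv2.resize(p["pixels"][120:280,170:430],None,fx=3,fy=3))
E
```

```text
9.5 [-0.8512  0.5551  0.3392  1.7173 -0.2228  0.9107 -1.4659] [0.5668 0.3192 0.1431] [ 0.9335 -0.1232 -1.4053] yaw -59.85680166290023 [-0.0024 -0.0024 -1.    ]
disc z pct [0.0044 0.1302 0.1311 0.1316 0.1322]
1 ((0.5860407948493958, 0.3295331597328186), 9.999999747378752e-05) 0.10945113264103196
```

View pics/w4.png

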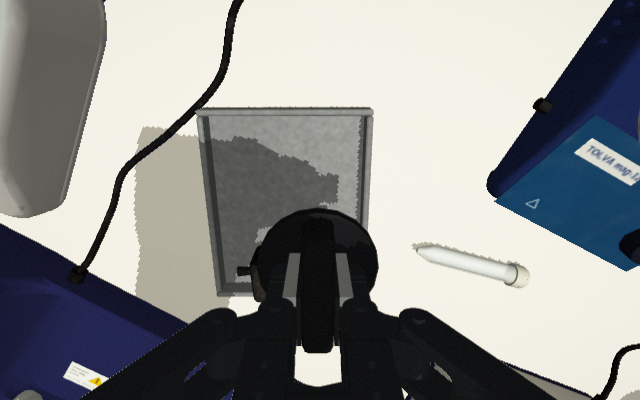

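View pics/s4.png

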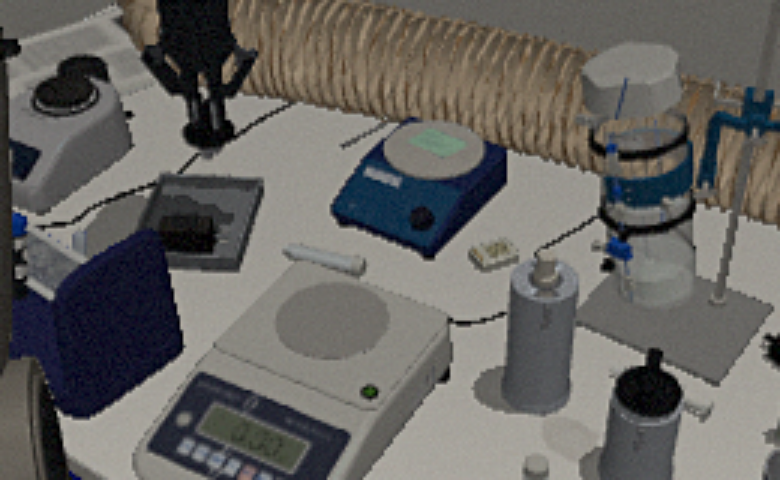

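Emit:
play_rows --pt "-1 0.003 0.029 0 0" --pt "-1 0.003 0.029 0 0" --pt "-1 0.003 0.029 -0.03 0" --pt "-1 0.003 0.029 -0.06 0" --pt "-1 0.003 0.029 -0.08 0" --pt "-1 0.003 0.029 -0.09 0" --pt "-1 0.003 0.029 -0.095 0" --pt "-1 0.003 0.029 -0.098 0"

```text
clock: 10.4
tcp_pos: [0.5714, 0.3497, 0.0473]
orientation: [0.815, 1.413, -0.812]
contact_force: [0.4, -0.9, -2.2]
grip_width: 0.0124
```

Emit:
play_rows --pt "-1 0 0 -0.002 0" --pt "-1 0 0 -0.003 0" --pt "-1 0 0 -0.003 0"

```text
clock: 10.7
tcp_pos: [0.5709, 0.3496, 0.0438]
orientation: [0.814, 1.413, -0.812]
contact_force: [0.0, -0.2, -1.6]
grip_width: 0.0124
```

Emit:
play_rows --pt "-1 0 0 -0.001 0" --pt "-1 0 0 -0.002 0" --pt "-1 0 0 -0.002 0"

```text
clock: 11.0
tcp_pos: [0.5709, 0.3496, 0.0424]
orientation: [0.814, 1.413, -0.812]
contact_force: [-2.4, -1.4, 5.4]
grip_width: 0.0126
```

In contact at z = 0.042. Releasing and backing straight up.

Emit:
play_rows --pt "0 0 0 0 0" --pt "0 0 0 0 0" --pt "0 0 0 0 0" --pt "0 0 0 0 0" --pt "0 0 0 0.02 0" --pt "0 0 0 0.05 0" --pt "0 0 0 0.1 0" --pt "0 0 0 0.15 0"

```text
clock: 11.8
tcp_pos: [0.57, 0.349, 0.1921]
orientation: [0.812, 1.414, -0.815]
contact_force: [0.8, 0.2, -0.1]
grip_width: 0.0429
```

```bash
python3 - <<'E'
from h import *
np.set_printoptions(precision=4,suppress=True)
o=r.get_obs();print(o["clock"],o["tcp_pos"],o["joints"],o["contact_force"],o["grip_width"])
p=r.grab_frame("wrist");cv2.imwrite("pics/w5.png",p["pixels"])
P=pts(p,o);X,Y,Z=P[...,0],P[...,1],P[...,2]
near=(np.hypot(X-.57,Y-.349)<.05)
for a,b in[(.05,.065),(.026,.036)]:
    m=near&(Z>a)&(Z<b);q=P[m]
    if m.sum()>9:print(m.sum(),np.median(q[:,2]),q.min(0),q.max(0),cv2.minEnclosingCircle(q[:,:2].astype(np.float32)),np.linalg.lstsq(np.c_[q[:,:2],np.ones(len(q))],q[:,2],rcond=None)[0])
p=r.grab_frame("top");P=pts(p)
S=P[158:224,190:252].reshape(-1,3);h=S[:,:2];m=(S[:,2]>.036)&(S[:,2]<.06)&(np.hypot(h[:,0]-.498,h[:,1]-.304)<.05);print("supply",S[m].mean(0))
E
```

```text
11.8 [0.57   0.349  0.1921] [-0.892   0.5289  0.3561  1.6351 -0.2079  1.017  -1.5146] [ 0.7939  0.2337 -0.1359] 0.042853963865278406
1086 0.056269414240403604 [0.5444 0.3294 0.0502] [0.5962 0.3662 0.0585] ((0.5708378553390503, 0.346802294254303), 0.02784421481192112) [-0.0026 -0.0123  0.0618]
2313 0.03054405107754854 [0.5404 0.3181 0.0261] [0.5994 0.3772 0.0355] ((0.5698865056037903, 0.34762340784072876), 0.029980996623635292) [-0.0029 -0.0005  0.0323]
supply [0.4976 0.3041 0.0454]
```

View pics/w5.png

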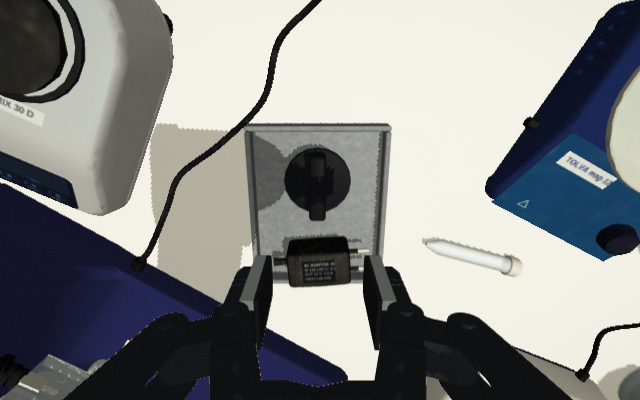

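The cap stands flat: disc top at 0.0305 and level, at (317,185) in the picture. The supply at (318,262) has not moved. Back to the housing.

Emit:
play_rows --pt "0 -0.002 -0.03 0.03 0" --pt "0 -0.004 -0.06 0.06 0" --pt "0 -0.006 -0.1 0.085 0" --pt "0 -0.008 -0.145 0.09 0" --pt "0 -0.011 -0.19 0.09 0" --pt "0 -0.014 -0.235 0.09 0" --pt "0 -0.017 -0.28 0.09 0" --pt "0 -0.02 -0.325 0.09 0" --pt "0 -0.023 -0.37 0.09 0" --pt "0 -0.025 -0.415 0.09 0"

```text
clock: 12.9
tcp_pos: [0.5451, -0.0674, 0.2813]
orientation: [0.813, 1.413, -0.813]
contact_force: [1.1, -0.3, 0.2]
grip_width: 0.0428
```

Emit:
play_rows --pt "0 -0.003 -0.045 0 0" --pt "0 -0.006 -0.08 0 0" --pt "0 -0.006 -0.08 0 0" --pt "0 -0.006 -0.08 0 0"

```text
clock: 13.3
tcp_pos: [0.5393, -0.1465, 0.2811]
orientation: [0.815, 1.413, -0.815]
contact_force: [0.6, 1.4, 0.2]
grip_width: 0.0427
```

```bash
python3 - <<'E'
from h import *
np.set_printoptions(precision=4,suppress=True)
o=r.get_obs();M=Ro.from_rotvec(o["orientation"]).as_matrix();print(o["clock"],o["tcp_pos"],o["joints"],o["contact_force"],"yaw",np.degrees(np.arctan2(M[1,2],M[0,2])))
p=r.grab_frame("wrist");cv2.imwrite("pics/w6.png",p["pixels"])
P=pts(p,o);X,Y,Z=P[...,0],P[...,1],P[...,2]
near=(np.hypot(X-.54,Y+.145)<.05)
for a,b in[(.174,.19),(.155,.164),(.145,.154)]:
    m=near&(Z>a)&(Z<b);q=P[m]
    if m.sum()>9:print(m.sum(),np.median(q,0),cv2.minEnclosingCircle(q[:,:2].astype(np.float32)))
p=r.grab_frame("top");P=pts(p);X,Y,Z=P[...,0],P[...,1],P[...,2]
m=(np.hypot(X-.516,Y+.43)<.05)&(Z>.07)&(Z<.09);q=P[m];print("beaker",m.sum(),cv2.minEnclosingCircle(q[:,:2].astype(np.float32)))
p=r.grab_frame("scene");P=pts(p);X,Y,Z=P[...,0],P[...,1],P[...,2]
m=(np.hypot(X-.516,Y+.43)<.05)&(Z>.07)&(Z<.09);q=P[m];print("beaker s",m.sum(),cv2.minEnclosingCircle(q[:,:2].astype(np.float32)))
E
```

```text
13.3 [ 0.5393 -0.1465  0.2811] [-0.317   0.2697  0.5777  1.818  -0.1641  1.1014 -0.7276] [0.5699 1.4406 0.2306] yaw -59.95330910931443
474 [ 0.5405 -0.144   0.18  ] ((0.5397075414657593, -0.14444376528263092), 0.009082113392651081)
250 [ 0.5465 -0.1398  0.1578] ((0.5398936867713928, -0.1442146748304367), 0.01177590899169445)
3297 [ 0.542  -0.1431  0.1495] ((0.5406448841094971, -0.14554809033870697), 0.03587093949317932)
beaker 95 ((0.5162738561630249, -0.42907795310020447), 0.03646072745323181)
beaker s 201 ((0.5155413746833801, -0.4286419451236725), 0.03711380809545517)
```

View pics/w6.png

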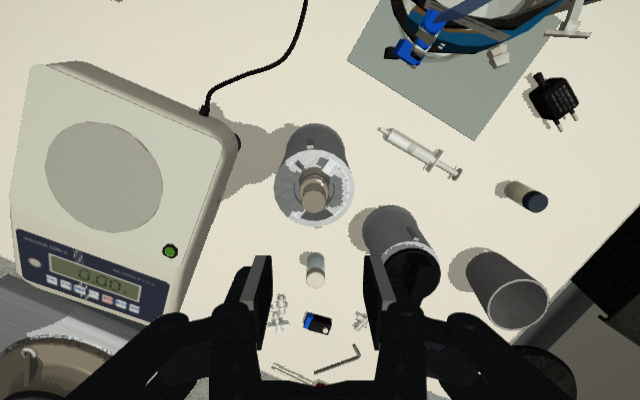

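The knob is at (314,190) with its top at z = 0.180. It is upright and 2 mm from the TCP axis. Descending to grip it.

Emit:
play_rows --pt "0 0.0005 0.002 -0.04 0" --pt "0 0.0005 0.002 -0.08 0" --pt "0 0.0005 0.002 -0.105 0" --pt "0 0.0005 0.002 -0.111 0" --pt "-1 0.0005 0.002 -0.111 0" --pt "-1 0.0005 0.002 -0.111 0" --pt "-1 0.0005 0.002 -0.111 0" --pt "-1 0.0005 0.002 -0.111 0" --pt "-1 0.0005 0.002 -0.111 0" --force 50

```text
clock: 14.35
tcp_pos: [0.5407, -0.1438, 0.1711]
orientation: [0.814, 1.412, -0.812]
contact_force: [1.4, -0.2, 1.0]
grip_width: 0.0157
```

Emit:
play_rows --pt "-1 0 0 0.01 0" --pt "-1 0 0 0.025 0" --pt "-1 0 0 0.045 0" --pt "-1 0 0 0.07 0" --pt "-1 0 0 0.1 0" --pt "-1 0 0 0.13 0" --pt "-1 0 0 0.14 0" --pt "-1 0 0 0.14 0"

```text
clock: 15.15
tcp_pos: [0.5407, -0.144, 0.312]
orientation: [0.814, 1.41, -0.811]
contact_force: [-0.2, -0.5, -1.4]
grip_width: 0.0158
```

```bash
python3 - <<'E'
from h import *
np.set_printoptions(precision=4,suppress=True)
o=r.get_obs();print(o["clock"],o["tcp_pos"],o["contact_force"],o["grip_width"])
p=r.grab_frame("wrist");cv2.imwrite("pics/w7.png",p["pixels"])
p=r.grab_frame("scene");cv2.imwrite("pics/s7.png",cv2.resize(p["pixels"][100:300,270:510],None,fx=3,fy=3))
P=pts(p);X,Y,Z=P[...,0],P[...,1],P[...,2]
m=(np.hypot(X-.54,Y+.145)<.04)&(Z>.16)&(Z<.31);q=P[m]
for z in np.arange(.17,.31,.01):
    k=q[abs(q[:,2]-z)<.005];print(round(z,3),len(k),k.mean(0) if len(k) else "")
E
```

```text
15.15 [ 0.5407 -0.144   0.312 ] [-0.237  -0.511  -1.4213] 0.01583705878406448
0.17 0 
0.18 0 
0.19 0 
0.2 0 
0.21 0 
0.22 15 [ 0.5287 -0.1471  0.2218]
0.23 27 [ 0.5301 -0.1476  0.2301]
0.24 26 [ 0.5296 -0.1467  0.2398]
0.25 26 [ 0.5301 -0.1484  0.2501]
0.26 26 [ 0.5311 -0.1482  0.2598]
0.27 28 [ 0.5296 -0.1474  0.2703]
0.28 27 [ 0.5299 -0.1476  0.2803]
0.29 30 [ 0.5311 -0.1485  0.2897]
0.3 30 [ 0.5315 -0.1473  0.2994]
```

View pics/s7.png

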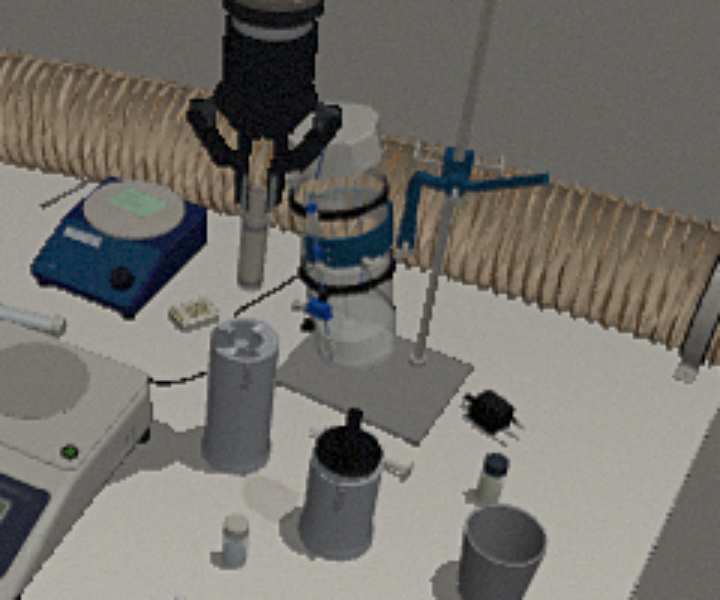

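The cartridge hangs upright, its bottom at about z = 0.22. Moving above the beaker at (0.516, -0.429).

Emit:
play_rows --pt "-1 -0.003 -0.03 0 0" --pt "-1 -0.006 -0.065 0 0" --pt "-1 -0.009 -0.1 0 0" --pt "-1 -0.012 -0.14 0 0" --pt "-1 -0.015 -0.18 0 0" --pt "-1 -0.018 -0.22 0 0" --pt "-1 -0.022 -0.26 0 0" --pt "-1 -0.0245 -0.285 0 0" --pt "-1 -0.0245 -0.285 -0.03 0" --pt "-1 -0.0245 -0.285 -0.07 0"

```text
clock: 16.25
tcp_pos: [0.5149, -0.4307, 0.2393]
orientation: [0.814, 1.411, -0.816]
contact_force: [0.0, 0.2, -2.1]
grip_width: 0.0157
```

```bash
python3 - <<'E'
from h import *
np.set_printoptions(precision=4,suppress=True)
o=r.get_obs();print(o["clock"],o["tcp_pos"],o["joints"],o["contact_force"],o["grip_width"])
p=r.grab_frame("wrist");cv2.imwrite("pics/w8.png",p["pixels"])
p=r.grab_frame("scene");cv2.imwrite("pics/s8.png",cv2.resize(p["pixels"][150:350,330:530],None,fx=3,fy=3))
P=pts(p);X,Y,Z=P[...,0],P[...,1],P[...,2]
m=(np.hypot(X-.516,Y+.43)<.055)&(Z>.07)&(Z<.09);q=P[m];print("beaker s",m.sum(),cv2.minEnclosingCircle(q[:,:2].astype(np.float32)))
E
```

```text
16.25 [ 0.5149 -0.4307  0.2393] [ 0.1773  0.5318  0.625   1.5974 -0.3351  1.12   -0.163 ] [ 0.0116  0.1824 -2.0669] 0.01571785348941592
beaker s 193 ((0.514227032661438, -0.427439421415329), 0.03812023997306824)
```

View pics/s8.png

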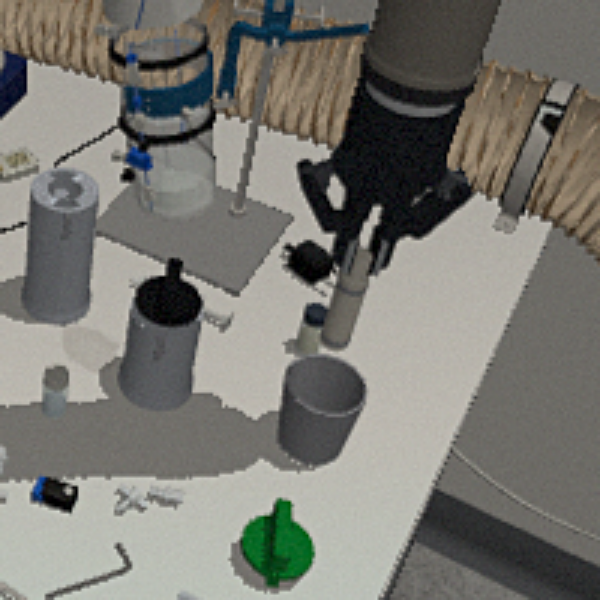

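View pics/w8.png

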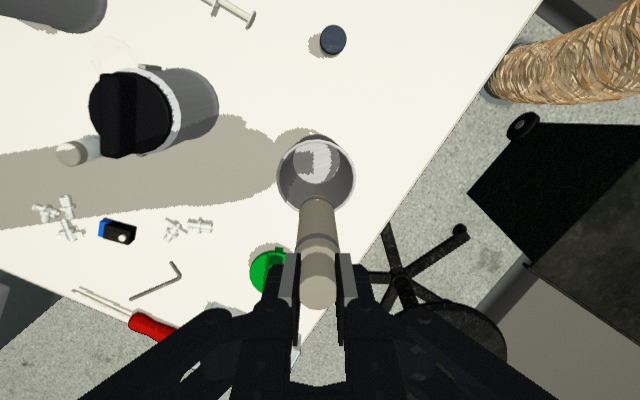

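The cartridge is over the beaker (mouth at (316,175) in the wrist view). Lowering.

Emit:
play_rows --pt "-1 0.001 0.001 -0.03 0" --pt "-1 0.001 0.001 -0.06 0" --pt "-1 0.001 0.001 -0.09 0" --pt "-1 0.001 0.001 -0.115 0" --pt "-1 0.001 0.001 -0.13 0" --pt "-1 0.001 0.001 -0.136 0" --pt "-1 0.001 0.001 -0.139 0" --pt "-1 0.001 0.001 -0.139 0"

```text
clock: 17.15
tcp_pos: [0.517, -0.4281, 0.1022]
orientation: [0.813, 1.412, -0.813]
contact_force: [-0.1, -0.2, -0.2]
grip_width: 0.0161
```

Emit:
play_rows --pt "-1 0 0 -0.002 0" --pt "-1 0 0 -0.004 0" --pt "-1 0 0 -0.005 0" --pt "-1 0 0 -0.005 0"

```text
clock: 17.55
tcp_pos: [0.5169, -0.428, 0.0971]
orientation: [0.813, 1.412, -0.813]
contact_force: [-0.7, 1.2, 3.8]
grip_width: 0.0158
```

It touches the floor (3.8 N). Releasing.

Emit:
play_rows --pt "-0.3 0 0 0 0" --pt "-0.2 0 0 0 0" --pt "-0.1 0 0 0 0" --pt "-0.1 0 0 0 0" --pt "-0.1 0 0 0.02 0" --pt "-0.1 0 0 0.05 0" --pt "-0.1 0 0 0.1 0" --pt "-0.1 0 0 0.15 0" --pt "-0.1 0 0 0.15 0"

```text
clock: 18.45
tcp_pos: [0.5188, -0.4311, 0.2542]
orientation: [0.811, 1.4, -0.813]
contact_force: [-0.2, -1.4, 0.4]
grip_width: 0.0384
```

```bash
python3 - <<'E'
from h import *
np.set_printoptions(precision=4,suppress=True)
o=r.get_obs();print(o["clock"],o["tcp_pos"],o["contact_force"],o["grip_width"])
p=r.grab_frame("wrist");a=p["pixels"];P=pts(p,o);X,Y,Z=P[...,0],P[...,1],P[...,2]
for lo,hi in[(.098,.12),(.07,.084)]:
    m=(np.hypot(X-.516,Y+.429)<.05)&(Z>lo)&(Z<hi);q=P[m]
    if m.sum()>5:print(m.sum(),np.median(q,0),cv2.minEnclosingCircle(q[:,:2].astype(np.float32)))
s=r.grab_frame("scene");P=pts(s);b=cv2.resize(s["pixels"][200:350,380:500],(320,400))
X,Y,Z=P[...,0],P[...,1],P[...,2];m=(np.hypot(X-.57,Y-.348)<.03);q=P[m];print("cap z",np.percentile(q[:,2],[50,99]))
cv2.imwrite("pics/e1.png",cv2.resize(np.hstack([a[:,60:520],b]),None,fx=1,fy=1))
t=r.grab_frame("top");cv2.imwrite("pics/e2.png",cv2.resize(t["pixels"][100:300,170:490],None,fx=2.5,fy=2.5))
E
```

```text
18.45 [ 0.5188 -0.4311  0.2542] [-0.1939 -1.393   0.4269] 0.038389717371980984
350 [ 0.5165 -0.4287  0.1055] ((0.515602707862854, -0.42916738986968994), 0.009198576211929321)
1309 [ 0.515  -0.4299  0.079 ] ((0.5161547064781189, -0.429884135723114), 0.036110904067754745)
cap z [0.0305 0.0586]
```

View pics/e1.png

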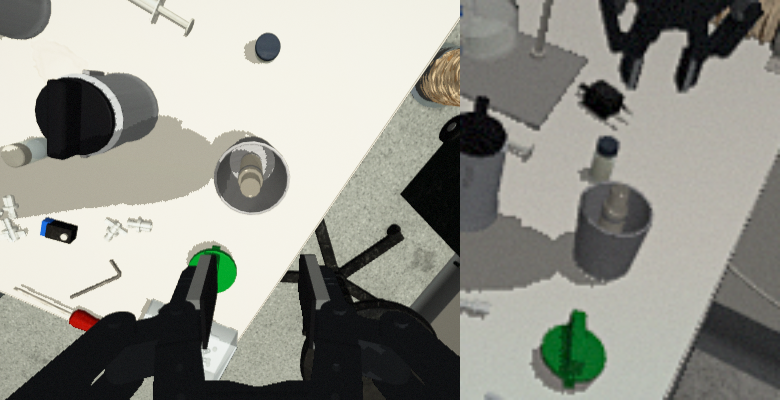

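View pics/e2.png

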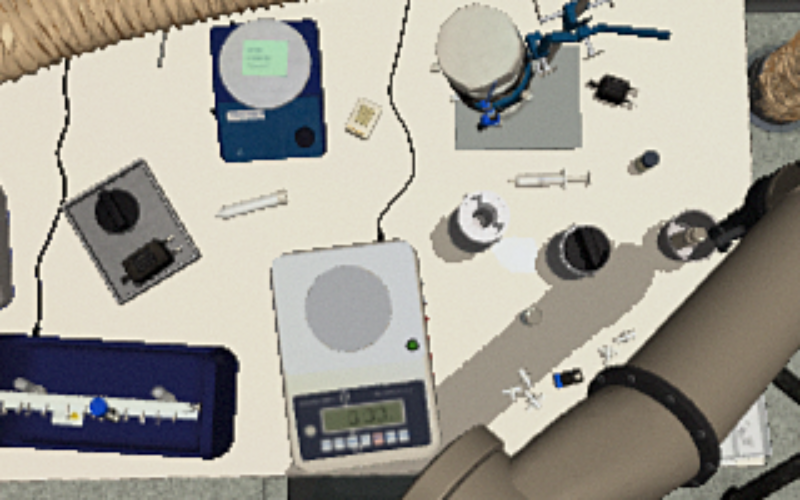

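The cartridge stands upright and centred in the beaker (knob top z = 0.1055). The cap and supply lie side by side in the tray, and both vials stand. I let the arm settle, then hand in.

Emit:
play_rows --pt "-0.1 0 0 0.01 0" --pt "-0.1 0 0 0.01 0" --pt "-0.1 0 0 0.01 0" --pt "-0.1 0 0 0.01 0"

```text
clock: 19.0
tcp_pos: [0.5163, -0.4275, 0.2556]
orientation: [0.813, 1.414, -0.813]
contact_force: [0.3, 0.5, 0.3]
grip_width: 0.0387
```

```bash
python3 -c "
from bench import r
print(r.hand_in())"
```

```text
the job is handed in; nothing more can be done
None
```

I opened the taller housing, stood its cap in the tray and put the cartridge in the beaker. I handed the job in at about 19 s; no verdict is reported.

- **Cap:** I pushed it down about 6 mm, turned it 70° anticlockwise, and lifted it off. It stands flat in the free part of the tray, wing up, with the disc top level at z = 0.0305 m, as it should be on the tray floor.
- **Cartridge:** I drew it out by the knob and stood it in the beaker. Its knob top is at z = 0.1055 m, and its centre is within about 1 mm of the beaker's.
- **Everything else:** After the cap was placed, the supply measured within about 1 mm of its starting position. In the last pictures the beaker is upright, both vials stand and the green cap is where it was.

No final check failed or disagreed. One move fell short: the first trip to the tray stopped about 3 cm early, at the per-row motion limits, so I corrected it before lowering the cap. The gripper also read 1 to 2 mm narrower than the wing and the knob; both grips held.

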